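Gauge the cooling gaps and clamp the bay that is right

TASK

Two network switches sit in a cradle, each with a narrow cooling gap beside it, and one of the two gaps is pinched inside where it cannot be seen. Slide the yellow gauge's steel blade into the gaps from the front to find the one that takes it all the way in instead of jamming about half-way. Leave the blade fully in that gap with the gauge standing on the work surface, then flip the red cam lever of that same gap right over to the back until it is clamped; leave the other lever open, and do not disturb the router, the power adapter or the screwdriver.

Things in the scene. Friction and masses are not known exactly. Their poses are not given: they have to be found in the camera images.
- cradle: fixed metal cradle, 100 mm deep (x), 260 wide (y), 48 high, open levers reach 125; a dark switch at each end. Origin: centre of its underside, on the work surface. x points from the front (gap mouths, towards the robot) to the back, y to the left bay, z up. Two gaps run along x at y +70 (left) and -70 (right). In one of them, either, a hidden lining leaves 3 mm from x -15 on, so the blade jams 35 mm in
- mouth_left (a point): front mouth of the left gap, on its centre line, 25 mm up (cradle x -50, y +70); axes as the cradle's. Both gaps alike: 9 mm wide, walls 8 to 40 mm high, 12 mm long flared lead-in in front (23 mm wide at the mouth), open above for 30 mm from the mouth, then covered by a bridge (underside 40, top 48 mm high), closed 96 mm in. Nothing of the cradle stands in front of the mouth
- mouth_right (a point): front mouth of the right gap, on its centre line, 25 mm up (cradle x -50, y -70); axes as the cradle's
- gauge_grip (a point): centre of the loose gauge's handle, 25 mm above its underside; x along the blade to its tip, z up. Yellow block 80 mm long (x), 28 wide (y), 50 high, standing on the work surface by itself; a steel blade sticks out of its +x end: 70 long, 5 thick (y), from 14 to 36 mm above the underside. 0.2 to 0.4 kg. Grip across the 28 mm
- gauge_tip (a point): end of the gauge's blade, 110 mm ahead (+x) of the handle's centre, at the same height and with the same axes. Fully in = this tip at least 50 mm inside the mouth; at 65 to 70 mm the handle meets the lead-in
- lever_left (a joint): left lever, hinged about cradle y at cradle x +25, y +70, z +58 mm. 0 = open, leaning 35 degrees from upright to the front; grows as the tip swings to the back; upright at 0.61; stop at 2.0 = clamped, lying back. Sprung over centre: below about 0.75 it springs back open, beyond that it snaps by itself to 2.0. About 4 N at the tip pushes it over
- lever_right (a joint): right lever, hinged about cradle y at cradle x +25, y -70, z +58 mm. 0 = open, leaning 35 degrees from upright to the front; grows as the tip swings to the back; upright at 0.61; stop at 2.0 = clamped, lying back. Sprung over centre: below about 0.75 it springs back open, beyond that it snaps by itself to 2.0. About 4 N at the tip pushes it over
- lever_left_tip (a point): centre of the red crossbar (24 mm wide along cradle y, 14 thick) at the tip of the left lever, a red 9 mm bar 70 mm long from pivot to here
- lever_right_tip (a point): the same point of the right lever
- router_center (a point): loose white router, 100 x 130 mm, 28 high, with two upright 120 mm aerials; the centre of its box. Leave it alone
- adapter_center (a point): loose black power adapter, 85 x 45 mm, 32 high; its centre. Leave it alone
- driver_grip (a point): loose screwdriver, 170 mm long, blue handle, lying behind the cradle; middle of its handle. Leave it alone
Mind the look-alikes: they are no part of the job. There is more than one size of the part that bears gauge_grip; the job needs the middle-sized.

How it is judged:
On the way, in this order (a step that is already met when the one before it is completed fails the run):
1. the blade is fully in the gap that takes it (((x of gauge_tip in the frame of cradle between 0 and 0.045 m and y of gauge_tip in the frame of cradle between 0.064 and 0.076 m and height (world z) of gauge_tip between 0.01 and 0.04 m and angle between the x axis of gauge_tip and the x axis of cradle, either way round below 0.15 rad) or (x of gauge_tip in the frame of cradle between 0 and 0.045 m and y of gauge_tip in the frame of cradle between -0.076 and -0.064 m and height (world z) of gauge_tip between 0.01 and 0.04 m and angle between the x axis of gauge_tip and the x axis of cradle, either way round below 0.15 rad))), for 0.2 s.
2. the lever of that same gap is clamped with the blade still in the gap, the other lever open (((x of gauge_tip in the frame of cradle between 0 and 0.045 m and y of gauge_tip in the frame of cradle between 0.064 and 0.076 m and height (world z) of gauge_tip between 0.01 and 0.04 m and angle between the x axis of gauge_tip and the x axis of cradle, either way round below 0.15 rad and value of joint lever_left above 1.8 rad and value of joint lever_right below 0.3 rad) or (x of gauge_tip in the frame of cradle between 0 and 0.045 m and y of gauge_tip in the frame of cradle between -0.076 and -0.064 m and height (world z) of gauge_tip between 0.01 and 0.04 m and angle between the x axis of gauge_tip and the x axis of cradle, either way round below 0.15 rad and value of joint lever_right above 1.8 rad and value of joint lever_left below 0.3 rad))), for 0.2 s.
At the end, for the whole second after the job is handed in: Blade tip at least 50 mm inside the mouth of the clear gap, within 6 mm and 0.15 rad of its line; gauge upright (0.1 rad), its handle within 4 mm of the work surface; that gap's lever clamped (above 1.8 rad), the other lever open (below 0.3 rad) (((x of gauge_tip in the frame of cradle between 0 and 0.045 m and y of gauge_tip in the frame of cradle between 0.064 and 0.076 m and height (world z) of gauge_tip between 0.01 and 0.04 m and angle between the x axis of gauge_tip and the x axis of cradle, either way round below 0.15 rad and value of joint lever_left above 1.8 rad and value of joint lever_right below 0.3 rad) or (x of gauge_tip in the frame of cradle between 0 and 0.045 m and y of gauge_tip in the frame of cradle between -0.076 and -0.064 m and height (world z) of gauge_tip between 0.01 and 0.04 m and angle between the x axis of gauge_tip and the x axis of cradle, either way round below 0.15 rad and value of joint lever_right above 1.8 rad and value of joint lever_left below 0.3 rad)) and angle between gauge_grip's own z axis and vertical below 0.1 rad and height (world z) of gauge_grip below 0.029 m); the robot touches nothing.
It fails at once if the router, the adapter or the screwdriver is shifted by more than 25 mm (distance of any of router_center, adapter_center, driver_grip from where it was at the start of the episode above 0.025 m).
It fails at once if the gauge is tipped over (more than 0.8 rad) (angle between gauge_grip's own z axis and vertical above 0.8 rad).
It fails at once if the lever of a gap is clamped while the blade is not in it ((value of joint lever_left above 1.8 rad and not (x of gauge_tip in the frame of cradle between 0 and 0.045 m and y of gauge_tip in the frame of cradle between 0.064 and 0.076 m and height (world z) of gauge_tip between 0.01 and 0.04 m and angle between the x axis of gauge_tip and the x axis of cradle, either way round below 0.15 rad)) or (value of joint lever_right above 1.8 rad and not (x of gauge_tip in the frame of cradle between 0 and 0.045 m and y of gauge_tip in the frame of cradle between -0.076 and -0.064 m and height (world z) of gauge_tip between 0.01 and 0.04 m and angle between the x axis of gauge_tip and the x axis of cradle, either way round below 0.15 rad))).
It also fails if it takes over 58 s, if anything falls off the work surface, if the arm or the gripper's body presses on something with over 40 N, if the wrist force passes 120 N, or if a joint passes its speed limit or range.

ROBOT

A 6-joint arm with a two-finger parallel gripper is mounted at the origin on the work surface. World frame = base frame: x ahead of the robot, y to its left, z up, the work surface at z = 0. Lengths are in m, angles in rad, forces in N, time in s.
With the tool pointing down it reaches from about 0.375 to 0.825 m from the base axis. Payload 5.5 kg.
Tool frame: the origin (TCP) lies on the mounting face of the last link; the fingertips stand 173 mm ahead of it and the grasp point (between the pads) lies 155 mm ahead of it (bot.tcp_to_grasp is the z of the grasp point in the tool frame, in m); z points along the fingers, y is the line along which they close (so a half turn about z gives the same grasp; the last joint's range is limited). The gripper opens to 85 mm and grips with 20 to 120 N. Pads are 22 mm wide; open, the fingers measure 114 mm over their backs; the gripper's body (76 mm by 85 mm) begins 54 mm behind the grasp point. The pads swing forward as they close: fully open they stand 13 mm farther back than shut.
Start: joints at [-1.153, 0.314, -0.047, 1.21, 0, 1.571], TCP at [0.243, -0.548, 0.405] pointing down, gripper open.
Joint ranges: [-2.67, 2.67], [-0.69, 1.73], [-1.03, 1.25], [-2.08, 2.16], [-1.42, 1.45], [-3.14, 3.14]. Speed limits (rad/s): [2.39, 2.39, 3.01, 3.14, 3.14, 3.14].

INTERFACE

Orientations are given as [roll, pitch, yaw] about the fixed x, y, z axes, in that order (R = Rz(yaw) Ry(pitch) Rx(roll)).
In Python, from workcell import bot, read_camera, camera_model gives the robot as it stands.
- The arm moves only by the tool move_arm, never from a script. Its argument "series" is a list of rows, each an object of numbers: "tx", "ty", "tz": the shift along the tool's x, y, z in mm; "wx", "wy", "wz": the turn, a rotation vector about the tool's x, y, z in degrees; "grip": the opening, from 0 (shut) to 1 (fully open). A call has exactly 5 rows; each row shifts and turns the commanded pose from where the row before left it, along the tool's axes as they then stand; what a row does not reach is not made up. A row lasts 1/12 s, in which the tool goes at most 41.7 mm and 7.16 degrees, less where a joint would pass 70% of its speed; a pose out of reach is approached as far as the arm can. A call with a gripper value outside its range is refused whole. The fingers move at their own pace and stop on an object; "squeeze" is the grip in N (left out, the last holds). Time passes only in rows, so rows that do not move let the fingers close, or fill a call up. It gives the time, the measured TCP pose, the force, the opening and the grip force at its end, in the units of the state.
- bot.get_state(): the state, without advancing time (a new reading comes with each control period).
- read_camera(name): name is "scene" or "top"; returns the picture (400x640x3 uint8, blue, green, red); there is no depth.
- camera_model(name): a dict with "vertical_fov" (degrees; the focal length in pixels is half the picture's height over the tangent of half this angle, whatever the lens; pixels are square), "cx", "cy" (the principal point, pixels), "pose" (4x4, takes a point from camera to world coordinates). Camera axes: x right, y down, z forward; pixel columns grow to the right and rows downward; lengths in m; the calibration is good to about 2 mm. A picture is of the moment at which its call begins. camera_model takes no time and is no camera call.
- bot.hand_in(): hands the job in; it is judged then, once.
The state is a dict: "clock": time; "q": joint angles; "qd": joint speeds; "tau": joint torques, N m; "tcp_pos": TCP position; "orientation": TCP orientation; "force": force on the tool from outside, world axes, zero at the start; "moment": the same for the moment, N m; "opening": finger opening in m; "grip_force": force on a finger pad.
Only numpy, scipy, OpenCV 4.12 (cv2) and the standard library are available. Lean on these libraries where they do the work, as an engineer would, in place of code of your own. Each camera call takes 0.05 s, during which the arm holds its last target. There are 200 camera calls.

## Working session

There is one attempt and no reset: what is moved stays moved. The work goes in short steps, Python scripts to look and compute and a tool call to move; the robot and the scene stay as the last step left them, time stands still between calls to the robot, and variables do not carry over. Pictures are saved under pics/ and viewed, at most 10 in all, crops included, and the job is handed in when it is done.

Besides the shell and the picture viewer there is one more tool, called after "Emit:" as name(argument=value, ...) on one line, values as JSON. move_arm: Moves the arm, as the interface text tells. Its arguments: {"type":"object","properties":{"series":{"type":"array","items":{"type":"object","properties":{"tx":{"type":"number"},"ty":{"type":"number"},"tz":{"type":"number"},"wx":{"type":"number"},"wy":{"type":"number"},"wz":{"type":"number"},"grip":{"type":"number"}}}},"squeeze":{"type":"number"}},"required":["series"]}

```bash
mkdir -p pics; python3 - <<'E'
from workcell import bot, read_camera, camera_model
import cv2, numpy as np
for n in("scene","top"):
    im=read_camera(n); cv2.imwrite(f"pics/{n}0.png",im); m=camera_model(n); print(n,m["vertical_fov"],m["cx"],m["cy"],np.round(m["pose"],4).tolist(), [k for k in m])
s=bot.get_state(); print(s["clock"],s["tcp_pos"],s["orientation"])
E
```

```text
scene 56.40633886889022 319.35649962928034 199.96887437978285 [[-0.522, 0.5831, -0.6225, 1.1962], [0.8529, 0.349, -0.3883, 0.2996], [-0.0092, -0.7336, -0.6795, 0.7685], [0.0, 0.0, 0.0, 1.0]] ['vertical_fov', 'cx', 'cy', 'pose']
top 53.91228228641467 319.425581976893 200.7048936252778 [[-0.0179, -0.9918, 0.1269, 0.4188], [-0.9998, 0.0193, 0.0096, -0.0952], [-0.012, -0.1267, -0.9919, 1.1128], [0.0, 0.0, 0.0, 1.0]] ['vertical_fov', 'cx', 'cy', 'pose']
0.1 [ 0.2433605  -0.54816619  0.40389853] [-3.14003703e+00  6.71942827e-06  4.17818185e-01]
```

View pics/scene0.png

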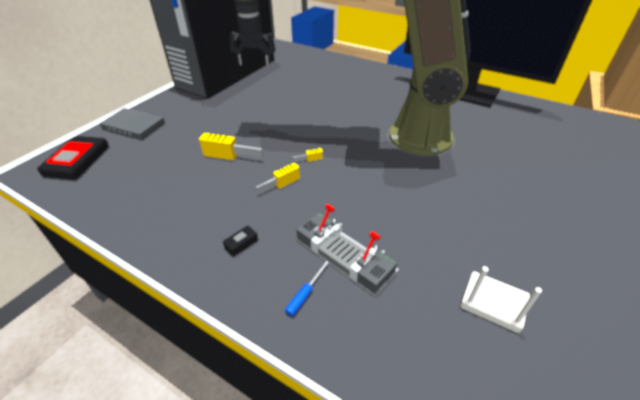

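View pics/top0.png

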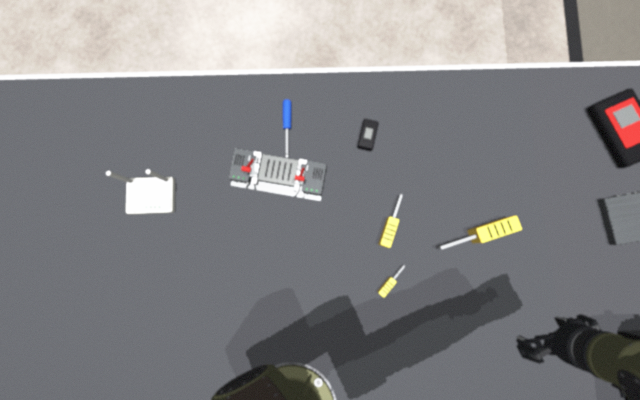

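The top view shows three yellow gauges: handles at (390,232), (388,288) and (500,229). The first is about 53 px (150 mm) overall, so it fits the middle size. The cradle is at (278,175), with red lever tips near (247,168) and (300,175). I'll confirm this in an enlarged crop and measure.

```bash
cat > h.py <<'E'
from workcell import bot, read_camera, camera_model
import cv2, numpy as np
def ray(n,u,v):
    m=camera_model(n); f=200/np.tan(np.radians(m["vertical_fov"]/2)); P=np.array(m["pose"])
    d=P[:3,:3]@np.array([(u-m["cx"])/f,(v-m["cy"])/f,1]); return P[:3,3],d/np.linalg.norm(d)
def onz(n,u,v,z):
    o,d=ray(n,u,v); return o+d*(z-o[2])/d[2]
def tri(a,b):
    (o1,d1),(o2,d2)=ray("scene",*a),ray("top",*b)
    A=np.c_[d1,-d2]; t=np.linalg.lstsq(A,o2-o1,rcond=None)[0]; p,q=o1+t[0]*d1,o2+t[1]*d2
    return (p+q)/2,np.linalg.norm(p-q)
def proj(n,p):
    m=camera_model(n); f=200/np.tan(np.radians(m["vertical_fov"]/2)); P=np.array(m["pose"])
    c=P[:3,:3].T@(np.array(p)-P[:3,3]); return np.array([m["cx"]+f*c[0]/c[2],m["cy"]+f*c[1]/c[2]])
def blobs(im,lo,hi,mina=15):
    k=cv2.inRange(cv2.cvtColor(im,cv2.COLOR_BGR2HSV),lo,hi)
    n,l,s,c=cv2.connectedComponentsWithStats(k); return [(s[i].tolist(),c[i].round(1).tolist()) for i in range(1,n) if s[i][4]>=mina],k
E
python3 - <<'E'
from h import *
for n in("scene","top"):
    im=cv2.imread(f"pics/{n}0.png")
    for nm,lo,hi in(("yel",(22,150,90),(35,255,255)),("red",(0,150,80),(6,255,255)),("red2",(174,150,80),(180,255,255))):
        print(n,nm,[b for b in blobs(im,lo,hi)[0] if b[0][4]<900])
t=cv2.imread("pics/top0.png"); s=cv2.imread("pics/scene0.png")
a=cv2.resize(t[140:215,220:330],None,fx=7,fy=7,interpolation=cv2.INTER_CUBIC)[:, :390*2]
a=cv2.resize(t[180:310,370:540],(400,306),interpolation=cv2.INTER_CUBIC)
b=cv2.resize(t[140:210,225:335],(400,255),interpolation=cv2.INTER_CUBIC)
c=cv2.resize(s[120:200,190:340],(400,213),interpolation=cv2.INTER_CUBIC)
d=cv2.resize(s[195:295,285:410],(375,300),interpolation=cv2.INTER_CUBIC)
o=np.zeros((600,800,3),np.uint8); o[:306,:400]=a;o[:255,400:]=b;o[310:523,:400]=c;o[300:600,400:775]=d
cv2.imwrite("pics/crop1.png",o)
E
```

```text
scene yel [([199, 133, 37, 27, 776], [217.5, 145.8]), ([306, 148, 17, 13, 179], [314.2, 154.1]), ([274, 163, 25, 25, 419], [286.7, 174.7])]
scene red [([46, 141, 47, 25, 472], [70.7, 152.1]), ([320, 204, 14, 26, 91], [326.2, 214.5]), ([363, 232, 17, 27, 102], [371.4, 241.5])]
scene red2 []
top yel [([469, 228, 12, 14, 58], [474.7, 234.3])]
top red [([605, 97, 35, 52, 767], [625.4, 124.2]), ([242, 161, 10, 11, 45], [246.5, 167.5]), ([296, 175, 8, 5, 26], [299.7, 177.5])]
top red2 []
```

View pics/crop1.png

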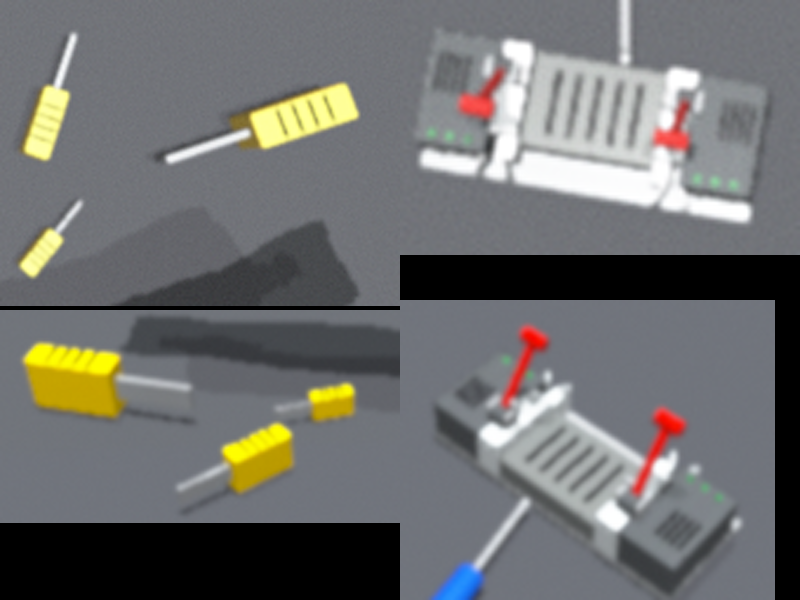

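The crop confirms it: the gauge at top (390,232) is the middle one of the three. The crossbars are at top (245.8,168.8) and (299.4,177.9), and at scene (374.4,235.0) and (329.3,207.4).

```bash
python3 - <<'E'
from h import *
L,e1=tri((374.4,235.0),(245.8,168.8)); R,e2=tri((329.3,207.4),(299.4,177.9))
print(L,e1,R,e2,np.linalg.norm(L-R))
t=cv2.imread("pics/top0.png")
print(t[232,390],t[225,393])
bl,k=blobs(t,(20,70,150),(38,255,255)); 
print(bl)
for c in cv2.findContours(k,0,2)[0]:
    if 100<cv2.contourArea(c): 
        r=cv2.minAreaRect(c); p=cv2.boxPoints(r); w=np.array([onz("top",*q,.05)[:2] for q in p]); print(r,onz("top",*r[0],.05),w.round(4).tolist(), np.linalg.norm(w-np.roll(w,1,0),axis=1))
# blade: bright, unsaturated near gauge
g=cv2.cvtColor(t,cv2.COLOR_BGR2HSV); m=((g[...,2]>150)&(g[...,1]<60)).astype(np.uint8); m[:190]=0;m[220:]=0;m[:,:388]=0;m[:,412:]=0
ys,xs=np.nonzero(m); print(len(xs),xs.min(),xs.max(),ys.min(),ys.max()); 
for y in sorted(set(ys)): print(y,xs[ys==y].mean(),end="; ")
E
```

```text
[0.63409275 0.1015729  0.11604972] 0.004117376291158697 [ 0.60750536 -0.03641728  0.11503908] 0.0032468195422656384 0.14053184881729133
[166 255 255] [131 230 231]
[([476, 215, 47, 29, 756], [498.5, 228.7]), ([380, 216, 20, 32, 376], [389.3, 231.9]), ([378, 277, 19, 21, 189], [387.0, 287.1])]
((387.0544738769531, 287.0445556640625), (8.724609375, 21.8115234375), 39.289405822753906) [ 0.32110757 -0.25967061  0.05      ] [[0.3069, -0.232], [0.3501, -0.2702], [0.3354, -0.2874], [0.2923, -0.2492]] [0.02256414 0.05768024 0.02267281 0.05757069]
((389.2500305175781, 231.75), (12.332881927490234, 30.990318298339844), 18.434947967529297) [ 0.46689091 -0.27135486  0.05      ] [[0.4333, -0.2412], [0.5119, -0.2706], [0.5007, -0.3017], [0.4224, -0.2721]] [0.03276476 0.08388645 0.03306312 0.08375708]
((498.5500183105469, 228.65000915527344), (16.76007080078125, 44.90434265136719), 71.56504821777344) [ 0.46978122 -0.56457719  0.05      ] [[0.4733, -0.5007], [0.5094, -0.6177], [0.4663, -0.6283], [0.4305, -0.512]] [0.04415999 0.12238081 0.04433553 0.12173304]
99 392 402 194 217
194 401.0; 195 400.5; 196 400.5; 197 400.5; 198 400.0; 199 399.5; 200 399.5; 201 398.5; 202 398.5; 203 398.5; 204 397.5; 205 397.5; 206 397.5; 207 397.0; 208 396.5; 209 396.5; 210 396.0; 211 395.5; 212 395.5; 213 395.0; 214 394.5; 215 394.5; 216 394.0; 217 394.0;
```

```bash
cat >> h.py <<'E'
from scipy.spatial.transform import Rotation as Ro
def plan(p,yaw):
    """TCP target p, tool-down yaw(rad): turn first (wz deg), then shift (mm) in the turned tool axes"""
    s=bot.get_state(); R0=Ro.from_euler("xyz",s["orientation"]); R1=Ro.from_euler("xyz",[np.pi,0,yaw])
    print("turn",np.degrees((R0.inv()*R1).as_rotvec()).round(2),"shift",(R1.inv().apply(np.array(p)-s["tcp_pos"])*1000).round(1))
E
python3 - <<'E'
from h import *
a,b=onz("top",401.2,193.8,.036),onz("top",394.3,216.5,.036); h=b-a; yaw=np.arctan2(-h[1],-h[0])
tip=onz("top",401.2,193.3,.036)
u=np.array([np.cos(yaw),np.sin(yaw)]); print("yaw",yaw,"tip",tip,"centre from tip",tip[:2]-.11*u)
c=onz("top",389.3,231.8,.048); print("c",c)
r=np.array([.4669,-.2714]); print(r, "offline",np.cross(u,r-tip[:2]))
plan([.467,-.271,.187],yaw)
L,_=tri((374.4,235.0),(245.8,168.8)); R,_=tri((329.3,207.4),(299.4,177.9))
y=(L-R)[:2]; cy=np.arctan2(-y[0],y[1]); X=np.array([np.cos(cy),np.sin(cy)]);Y=np.array([-X[1],X[0]]); O=(L+R)[:2]/2+.0152*X
print("cradle",O,cy,"mouths",O-.05*X+.07*Y,O-.05*X-.07*Y)
for q in [(-50,130,20),(-50,-130,20),(50,130,45),(50,-130,45),(-50,70,40),(-50,-70,40)]:
    w=np.r_[O+X*q[0]/1e3+Y*q[1]/1e3,q[2]/1e3]; print(q,proj("top",w).round(1))
E
```

```text
yaw -0.33355770346512514 tip [ 0.57278341 -0.31086202  0.036     ] centre from tip [ 0.46884622 -0.27484728]
c [ 0.46684436 -0.27181537  0.048     ]
[ 0.4669 -0.2714] offline 0.0026200709979091533
turn [-8.000e-02  3.000e-02  4.305e+01] shift [ 120.6 -335.1  216.9]
cradle [0.63572453 0.02970203] -0.19034335312290457 mouths [0.59987129 0.10789758] [ 0.57338384 -0.02957392]
(-50, 130, 20) [230.1 183.9]
(-50, -130, 20) [320.8 199.5]
(50, 130, 45) [235.1 147.6]
(50, -130, 45) [326.9 163. ]
(-50, 70, 40) [249.6 186.4]
(-50, -70, 40) [299.3 194.9]<stdin>:6: DeprecationWarning: Arrays of 2-dimensional vectors are deprecated. Use arrays of 3-dimensional vectors instead. (deprecated in NumPy 2.0)
```

Emit:
move_arm(series=[{"wz": 7,"grip": 1},{"wz": 7,"grip": 1},{"wz": 7,"grip": 1},{"wz": 7,"grip": 1},{"wz": 7,"grip": 1}])

```text
$.series[0]: bad value
```

Emit:
move_arm(series=[{"wz": 4},{"wz": 4},{"tx": 10,"ty": -30},{"tx": 10,"ty": -30},{"tx": 10,"ty": -30}])

```text
$.series[0]: bad value
```

Emit:
move_arm(series=[{"tx": 12,"ty": -30,"tz": 10},{"tx": 12,"ty": -30,"tz": 10},{"tx": 12,"ty": -30,"tz": 10},{"tx": 12,"ty": -30,"tz": 10},{"tx": 12,"ty": -30,"tz": 10}])

```text
$.series[0]: bad value
```

```bash
python3 -c "
from h import *
plan([.4675,-.2725,.187],-.3336); s=bot.get_state();print(s['clock'],s['force'],s['opening'])"
```

```text
turn [-8.000e-02  3.000e-02  4.305e+01] shift [ 121.5 -333.9  216.9]
0.1 [-0.18051665  0.41052773  0.57269503] 0.08532831608872875
```

Emit:
move_arm(series=[{"tx": 0,"ty": 0,"tz": 0,"wx": 0,"wy": 0,"wz": 7,"grip": 1},{"tx": 0,"ty": 0,"tz": 0,"wx": 0,"wy": 0,"wz": 7,"grip": 1},{"tx": 0,"ty": 0,"tz": 0,"wx": 0,"wy": 0,"wz": 7,"grip": 1},{"tx": 0,"ty": 0,"tz": 0,"wx": 0,"wy": 0,"wz": 7,"grip": 1},{"tx": 0,"ty": 0,"tz": 0,"wx": 0,"wy": 0,"wz": 7,"grip": 1}])

```text
clock: 0.52
tcp_pos: [0.2434, -0.5482, 0.4042]
orientation: [-3.141, 0.001, -0.199]
force: [-0.9, -0.4, 0.2]
opening: 0.0857
grip_force: 0.0
```

Emit:
move_arm(series=[{"tx": 0,"ty": 0,"tz": 0,"wx": 0,"wy": 0,"wz": 4,"grip": 1},{"tx": 0,"ty": 0,"tz": 0,"wx": 0,"wy": 0,"wz": 4,"grip": 1},{"tx": 10,"ty": -30,"tz": 0,"wx": 0,"wy": 0,"wz": 0,"grip": 1},{"tx": 10,"ty": -30,"tz": 0,"wx": 0,"wy": 0,"wz": 0,"grip": 1},{"tx": 10,"ty": -30,"tz": 0,"wx": 0,"wy": 0,"wz": 0,"grip": 1}])

```text
clock: 0.93
tcp_pos: [0.3013, -0.4723, 0.404]
orientation: [-3.141, 0.001, -0.334]
force: [0.5, -0.2, -0.5]
opening: 0.0851
grip_force: 0.0
```

Emit:
move_arm(series=[{"tx": 12,"ty": -30,"tz": 10,"wx": 0,"wy": 0,"wz": 0,"grip": 1},{"tx": 12,"ty": -30,"tz": 10,"wx": 0,"wy": 0,"wz": 0,"grip": 1},{"tx": 12,"ty": -30,"tz": 10,"wx": 0,"wy": 0,"wz": 0,"grip": 1},{"tx": 12,"ty": -30,"tz": 10,"wx": 0,"wy": 0,"wz": 0,"grip": 1},{"tx": 12,"ty": -30,"tz": 10,"wx": 0,"wy": 0,"wz": 0,"grip": 1}])

```text
clock: 1.35
tcp_pos: [0.4075, -0.3495, 0.354]
orientation: [-3.141, 0.0, -0.333]
force: [0.6, -0.3, 0.2]
opening: 0.0857
grip_force: 0.0
```

```bash
python3 -c "
from h import *
plan([.4675,-.2725,.187],-.3336); s=bot.get_state();print(s['clock'],s['force'],s['opening'])"
```

```text
turn [-0.01  0.02  0.04] shift [ 31.5 -92.4 167. ]
1.35 [ 0.57395415 -0.26757314  0.23031656] 0.08569758620615722
```

Emit:
move_arm(series=[{"tx": 9,"ty": -27,"tz": 10,"wx": 0,"wy": 0,"wz": 0,"grip": 1},{"tx": 9,"ty": -27,"tz": 10,"wx": 0,"wy": 0,"wz": 0,"grip": 1},{"tx": 9,"ty": -27,"tz": 10,"wx": 0,"wy": 0,"wz": 0,"grip": 1},{"tx": 4.5,"ty": -11.4,"tz": 12,"wx": 0,"wy": 0,"wz": 0,"grip": 1},{"tx": 0,"ty": 0,"tz": 20,"wx": 0,"wy": 0,"wz": 0,"grip": 1}])

```text
clock: 1.77
tcp_pos: [0.469, -0.272, 0.2932]
orientation: [-3.141, -0.003, -0.329]
force: [1.1, -1.2, 0.6]
opening: 0.0854
grip_force: 0.0
```

Emit:
move_arm(series=[{"tx": 0,"ty": 0,"tz": 25,"wx": 0,"wy": 0,"wz": 0,"grip": 1},{"tx": 0,"ty": 0,"tz": 25,"wx": 0,"wy": 0,"wz": 0,"grip": 1},{"tx": 0,"ty": 0,"tz": 0,"wx": 0,"wy": 0,"wz": 0,"grip": 1},{"tx": 0,"ty": 0,"tz": 0,"wx": 0,"wy": 0,"wz": 0,"grip": 1},{"tx": 0,"ty": 0,"tz": 0,"wx": 0,"wy": 0,"wz": 0,"grip": 1}])

```text
clock: 2.18
tcp_pos: [0.4671, -0.2742, 0.2436]
orientation: [3.141, -0.0, -0.333]
force: [-0.5, -1.0, 0.4]
opening: 0.0854
grip_force: 0.0
```

```bash
python3 -c "
from h import *
plan([.4675,-.2725,.187],-.3336); s=bot.get_state();print(s['clock'],s['force'],s['opening'])
t=read_camera('top');c=read_camera('scene')
o=np.hstack([cv2.resize(t[170:270,340:440],(400,400),interpolation=cv2.INTER_CUBIC),cv2.resize(c[110:210,230:330],(400,400),interpolation=cv2.INTER_CUBIC)])
cv2.imwrite('pics/pre.png',o)"
```

```text
turn [ 0.01 -0.03  0.04] shift [-0.2 -1.7 56.6]
2.1833 [-0.48320659 -1.03299378  0.38609123] 0.08541646515905814
```

View pics/pre.png

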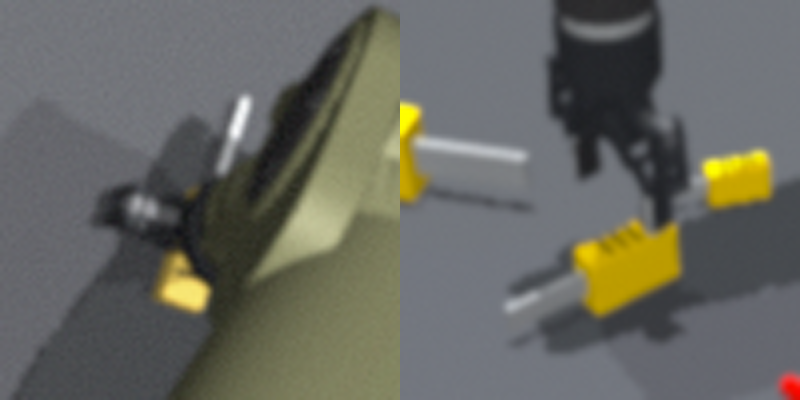

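The gripper straddles the middle-sized gauge, with the handle at scene about (287,177) and the blade to the left. I'll descend and grip.

Emit:
move_arm(series=[{"tx": 0,"ty": -2,"tz": 20,"wx": 0,"wy": 0,"wz": 0,"grip": 1},{"tx": 0,"ty": 0,"tz": 20,"wx": 0,"wy": 0,"wz": 0,"grip": 1},{"tx": 0,"ty": 0,"tz": 16,"wx": 0,"wy": 0,"wz": 0,"grip": 1},{"tx": 0,"ty": 0,"tz": 0,"wx": 0,"wy": 0,"wz": 0,"grip": 1},{"tx": 0,"ty": 0,"tz": 0,"wx": 0,"wy": 0,"wz": 0,"grip": 0.6}])

```text
clock: 2.7
tcp_pos: [0.4675, -0.2722, 0.1873]
orientation: [-3.142, 0.0, -0.333]
force: [-0.3, 0.6, 0.6]
opening: 0.0751
grip_force: 0.0
```

Emit:
move_arm(series=[{"tx": 0,"ty": 0,"tz": 0,"wx": 0,"wy": 0,"wz": 0,"grip": 0.4},{"tx": 0,"ty": 0,"tz": 0,"wx": 0,"wy": 0,"wz": 0,"grip": 0.2},{"tx": 0,"ty": 0,"tz": 0,"wx": 0,"wy": 0,"wz": 0,"grip": 0.2},{"tx": 0,"ty": 0,"tz": 0,"wx": 0,"wy": 0,"wz": 0,"grip": 0.2},{"tx": 0,"ty": 0,"tz": 0,"wx": 0,"wy": 0,"wz": 0,"grip": 0.2}], squeeze=60)

```text
clock: 3.12
tcp_pos: [0.4681, -0.2726, 0.188]
orientation: [3.14, -0.002, -0.333]
force: [-1.2, -0.5, 5.7]
opening: 0.0273
grip_force: 60.1
```

Emit:
move_arm(series=[{"tx": 0,"ty": 0,"tz": -10,"wx": 0,"wy": 0,"wz": 0,"grip": 0.2},{"tx": 0,"ty": 0,"tz": -10,"wx": 0,"wy": 0,"wz": -4,"grip": 0.2},{"tx": 0,"ty": 0,"tz": 0,"wx": 0,"wy": 0,"wz": -4.2,"grip": 0.2},{"tx": -12,"ty": -25,"tz": 0,"wx": 0,"wy": 0,"wz": 0,"grip": 0.2},{"tx": -12,"ty": -25,"tz": 0,"wx": 0,"wy": 0,"wz": 0,"grip": 0.2}])

```text
clock: 3.53
tcp_pos: [0.4535, -0.2186, 0.2074]
orientation: [3.142, -0.001, -0.191]
force: [0.1, 2.0, -3.3]
opening: 0.0276
grip_force: 59.6
```

```bash
python3 -c "
from h import *
plan([.449,-.0057,.2],-.190); s=bot.get_state();print(s['clock'],s['force'],s['opening'])"
```

```text
turn [ 0.   -0.06 -0.08] shift [ -44.7 -208.2    7.4]
3.5333 [ 0.11023904  2.02602444 -3.28607193] 0.02761661234876754
```

Emit:
move_arm(series=[{"tx": -7,"ty": -28,"tz": 0,"wx": 0,"wy": 0,"wz": 0,"grip": 0.2},{"tx": -7,"ty": -28,"tz": 0,"wx": 0,"wy": 0,"wz": 0,"grip": 0.2},{"tx": -7,"ty": -28,"tz": 0,"wx": 0,"wy": 0,"wz": 0,"grip": 0.2},{"tx": -7,"ty": -28,"tz": 0,"wx": 0,"wy": 0,"wz": 0,"grip": 0.2},{"tx": -7,"ty": -28,"tz": 0,"wx": 0,"wy": 0,"wz": 0,"grip": 0.2}])

```text
clock: 3.95
tcp_pos: [0.4435, -0.0793, 0.207]
orientation: [-3.135, 0.001, -0.179]
force: [0.3, -0.0, -3.6]
opening: 0.0276
grip_force: 60.0
```

Emit:
move_arm(series=[{"tx": -5,"ty": -28,"tz": 0,"wx": 0,"wy": 0,"wz": 0,"grip": 0.2},{"tx": -5,"ty": -28,"tz": 0,"wx": 0,"wy": 0,"wz": 0,"grip": 0.2},{"tx": 0,"ty": -5,"tz": 0,"wx": 0,"wy": 0,"wz": 0,"grip": 0.2},{"tx": 0,"ty": 0,"tz": 0,"wx": 0,"wy": 0,"wz": 0,"grip": 0.2},{"tx": 0,"ty": 0,"tz": 0,"wx": 0,"wy": 0,"wz": 0,"grip": 0.2}])

```text
clock: 4.37
tcp_pos: [0.4392, -0.0576, 0.2077]
orientation: [-3.108, -0.0, -0.142]
force: [0.9, 0.2, -3.8]
opening: 0.0274
grip_force: 59.7
```

```bash
python3 -c "
from h import *
plan([.449,-.0057,.2],-.190); s=bot.get_state();print(s['clock'],s['force'],s['opening'])
t=read_camera('top');c=read_camera('scene')
cv2.imwrite('pics/t2.png',t);cv2.imwrite('pics/s2.png',c)
o=np.hstack([cv2.resize(t[140:240,250:350],(400,400),interpolation=cv2.INTER_CUBIC),cv2.resize(c[160:260,280:380],(400,400),interpolation=cv2.INTER_CUBIC)])
cv2.imwrite('pics/m1.png',o)"
```

```text
turn [-1.94  0.02  2.77] shift [ -0.2 -52.9   7.7]
4.3667 [ 0.86384718  0.19787658 -3.82961892] 0.027448324080383595
```

View pics/m1.png

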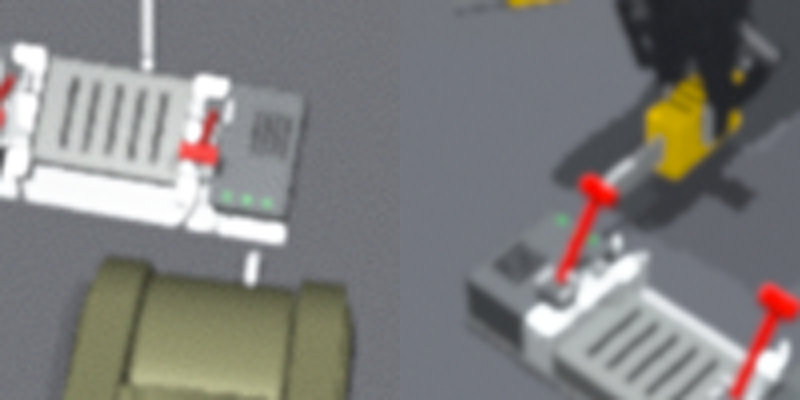

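```bash
python3 -c "
from h import *
s=bot.get_state();print(np.round(s['q'],3),np.round(s['tau'],1),s['force'],s['moment'],s['tcp_pos'])"
```

```text
[-0.143  0.208 -0.686  0.677  0.034  3.141] [  0.2 -41.   27.1  -0.    0.2  -0. ] [-0.24998184  0.4838647  -3.94540021] [-0.07487191  0.09324494  0.02935225] [ 0.43916918 -0.05779704  0.20753297]
```

Joint 6 is at its limit (q6 = 3.141), so I have to set the gauge down and regrip with a half turn.

Emit:
move_arm(series=[{"tx": 0,"ty": 10,"tz": 0,"wx": 0,"wy": 0,"wz": 0,"grip": 0.2},{"tx": 0,"ty": 10,"tz": 0,"wx": 0,"wy": 0,"wz": 0,"grip": 0.2},{"tx": 0,"ty": 10,"tz": 0,"wx": 0,"wy": 0,"wz": 0,"grip": 0.2},{"tx": 0,"ty": 10,"tz": 0,"wx": 0,"wy": 0,"wz": 0,"grip": 0.2},{"tx": 0,"ty": 0,"tz": 0,"wx": 0,"wy": 0,"wz": 0,"grip": 0.2}])

```text
clock: 4.88
tcp_pos: [0.433, -0.0987, 0.206]
orientation: [-3.108, 0.0, -0.143]
force: [0.8, -0.0, -2.6]
opening: 0.0273
grip_force: 59.8
```

```bash
python3 -c "
from h import *
plan([.449,-.1,.188],-.190); s=bot.get_state();print(s['tcp_pos'],s['orientation'],s['q'])"
```

```text
turn [-1.91  0.07  2.68] shift [16.  -1.7 18. ]
[ 0.43297236 -0.09867436  0.20596308] [-3.10818904e+00  3.74684922e-04 -1.43129674e-01] [-0.23585505  0.21353657 -0.68290435  0.67782255  0.03322537  3.04881593]
```

Emit:
move_arm(series=[{"tx": 5,"ty": 0,"tz": 0,"wx": -1.9,"wy": 0,"wz": 2.7,"grip": 0.2},{"tx": 10,"ty": 0,"tz": 8,"wx": 0,"wy": 0,"wz": 0,"grip": 0.2},{"tx": 0,"ty": -1,"tz": 8,"wx": 0,"wy": 0,"wz": 0,"grip": 0.2},{"tx": 0,"ty": 0,"tz": 1.5,"wx": 0,"wy": 0,"wz": 0,"grip": 0.2},{"tx": 0,"ty": 0,"tz": 0,"wx": 0,"wy": 0,"wz": 0,"grip": 0.2}])

```text
clock: 5.3
tcp_pos: [0.448, -0.0982, 0.1882]
orientation: [-3.14, 0.002, -0.188]
force: [0.0, 0.6, -2.6]
opening: 0.0272
grip_force: 60.0
```

```bash
python3 -c "
from h import *
plan([.449,-.1,.188],-.190); s=bot.get_state();print(s['tcp_pos'],s['orientation'],s['q'])"
```

```text
turn [-0.09  0.1   0.14] shift [1.4 1.6 0.2]
[ 0.44795538 -0.09816085  0.18820796] [-3.14004872e+00  1.75092048e-03 -1.87535969e-01] [-2.16233924e-01  2.62421775e-01 -6.69430632e-01  6.40738421e-01
  1.49305242e-03  3.11289471e+00]
```

Emit:
move_arm(series=[{"tx": 0,"ty": 0,"tz": 1,"wx": 0,"wy": 0,"wz": 0,"grip": 0.2},{"tx": 0,"ty": 0,"tz": 0,"wx": 0,"wy": 0,"wz": 0,"grip": 0.4},{"tx": 0,"ty": 0,"tz": 0,"wx": 0,"wy": 0,"wz": 0,"grip": 0.7},{"tx": 0,"ty": 0,"tz": 0,"wx": 0,"wy": 0,"wz": 0,"grip": 1},{"tx": 0,"ty": 0,"tz": 0,"wx": 0,"wy": 0,"wz": 0,"grip": 1}])

```text
clock: 5.72
tcp_pos: [0.4481, -0.0981, 0.1876]
orientation: [-3.14, 0.001, -0.187]
force: [-0.2, 0.5, -0.2]
opening: 0.0694
grip_force: 0.0
```

Emit:
move_arm(series=[{"tx": 0,"ty": 0,"tz": -15,"wx": 0,"wy": 0,"wz": 0,"grip": 1},{"tx": 0,"ty": 0,"tz": -25,"wx": 0,"wy": 0,"wz": 0,"grip": 1},{"tx": 0,"ty": 0,"tz": -25,"wx": 0,"wy": 0,"wz": -6,"grip": 1},{"tx": 0,"ty": 0,"tz": 0,"wx": 0,"wy": 0,"wz": -6,"grip": 1},{"tx": 0,"ty": 0,"tz": 0,"wx": 0,"wy": 0,"wz": -7,"grip": 1}])

```text
clock: 6.13
tcp_pos: [0.4492, -0.0984, 0.2543]
orientation: [-3.141, -0.003, 0.149]
force: [-0.7, -0.6, -0.4]
opening: 0.085
grip_force: 0.0
```

Emit:
move_arm(series=[{"tx": 0,"ty": 0,"tz": 0,"wx": 0,"wy": 0,"wz": -7,"grip": 1},{"tx": 0,"ty": 0,"tz": 0,"wx": 0,"wy": 0,"wz": -7,"grip": 1},{"tx": 0,"ty": 0,"tz": 0,"wx": 0,"wy": 0,"wz": -7,"grip": 1},{"tx": 0,"ty": 0,"tz": 0,"wx": 0,"wy": 0,"wz": -7,"grip": 1},{"tx": 0,"ty": 0,"tz": 0,"wx": 0,"wy": 0,"wz": -7,"grip": 1}])

```text
clock: 6.55
tcp_pos: [0.4481, -0.0982, 0.2526]
orientation: [-3.14, -0.0, 0.761]
force: [0.2, -0.1, 0.3]
opening: 0.0854
grip_force: 0.0
```

Emit:
move_arm(series=[{"tx": 0,"ty": 0,"tz": 0,"wx": 0,"wy": 0,"wz": -7,"grip": 1},{"tx": 0,"ty": 0,"tz": 0,"wx": 0,"wy": 0,"wz": -7,"grip": 1},{"tx": 0,"ty": 0,"tz": 0,"wx": 0,"wy": 0,"wz": -7,"grip": 1},{"tx": 0,"ty": 0,"tz": 0,"wx": 0,"wy": 0,"wz": -7,"grip": 1},{"tx": 0,"ty": 0,"tz": 0,"wx": 0,"wy": 0,"wz": -7,"grip": 1}])

```text
clock: 6.97
tcp_pos: [0.4481, -0.0982, 0.2525]
orientation: [-3.14, -0.001, 1.372]
force: [0.0, -0.1, 0.2]
opening: 0.0855
grip_force: 0.0
```

Emit:
move_arm(series=[{"tx": 0,"ty": 0,"tz": 0,"wx": 0,"wy": 0,"wz": -7,"grip": 1},{"tx": 0,"ty": 0,"tz": 0,"wx": 0,"wy": 0,"wz": -7,"grip": 1},{"tx": 0,"ty": 0,"tz": 0,"wx": 0,"wy": 0,"wz": -7,"grip": 1},{"tx": 0,"ty": 0,"tz": 0,"wx": 0,"wy": 0,"wz": -7,"grip": 1},{"tx": 0,"ty": 0,"tz": 0,"wx": 0,"wy": 0,"wz": -7,"grip": 1}])

```text
clock: 7.38
tcp_pos: [0.4482, -0.0982, 0.2525]
orientation: [-3.141, -0.002, 1.983]
force: [-0.4, -1.1, 0.8]
opening: 0.0856
grip_force: 0.0
```

Emit:
move_arm(series=[{"tx": 0,"ty": 0,"tz": 0,"wx": 0,"wy": 0,"wz": -7,"grip": 1},{"tx": 0,"ty": 0,"tz": 0,"wx": 0,"wy": 0,"wz": -7,"grip": 1},{"tx": 0,"ty": 0,"tz": 0,"wx": 0,"wy": 0,"wz": -7,"grip": 1},{"tx": 0,"ty": 0,"tz": 0,"wx": 0,"wy": 0,"wz": -7,"grip": 1},{"tx": 0,"ty": 0,"tz": 0,"wx": 0,"wy": 0,"wz": -7,"grip": 1}])

```text
clock: 7.8
tcp_pos: [0.4481, -0.0982, 0.2525]
orientation: [3.141, -0.002, 2.594]
force: [-0.2, -0.6, 0.0]
opening: 0.0852
grip_force: 0.0
```

```bash
python3 -c "
from h import *
plan([.448,-.0982,.187],-.188+np.pi); s=bot.get_state();print(s['tcp_pos'],s['orientation'],s['q'])"
```

```text
turn [  0.06  -0.08 -20.62] shift [ 0.1 -0.1 65.5]
[ 0.44814829 -0.09816997  0.2525295 ] [ 3.14081839e+00 -1.63660916e-03  2.59370368e+00] [-0.21608489  0.17549638 -0.59920952  0.79738555  0.00126516  0.3318039 ]
```

Emit:
move_arm(series=[{"tx": 0,"ty": 0,"tz": 0,"wx": 0,"wy": 0,"wz": -7,"grip": 1},{"tx": 0,"ty": 0,"tz": 0,"wx": 0,"wy": 0,"wz": -7,"grip": 1},{"tx": 0,"ty": 0,"tz": 15,"wx": 0,"wy": 0,"wz": -6.8,"grip": 1},{"tx": 0,"ty": 0,"tz": 25,"wx": 0,"wy": 0,"wz": 0,"grip": 1},{"tx": 0,"ty": 0,"tz": 25,"wx": 0,"wy": 0,"wz": 0,"grip": 0.8}])

```text
clock: 8.22
tcp_pos: [0.4489, -0.0983, 0.1877]
orientation: [3.14, 0.002, 2.951]
force: [0.3, 0.4, -0.9]
opening: 0.0755
grip_force: 0.0
```

Emit:
move_arm(series=[{"tx": 0,"ty": 0,"tz": 0,"wx": 0,"wy": 0,"wz": 0,"grip": 0.5},{"tx": 0,"ty": 0,"tz": 0,"wx": 0,"wy": 0,"wz": 0,"grip": 0.2},{"tx": 0,"ty": 0,"tz": 0,"wx": 0,"wy": 0,"wz": 0,"grip": 0.2},{"tx": 0,"ty": 0,"tz": 0,"wx": 0,"wy": 0,"wz": 0,"grip": 0.2},{"tx": 0,"ty": 0,"tz": 0,"wx": 0,"wy": 0,"wz": 0,"grip": 0.2}])

```text
clock: 8.63
tcp_pos: [0.4492, -0.0983, 0.1891]
orientation: [3.14, 0.002, 2.951]
force: [-1.1, 0.0, 4.3]
opening: 0.0269
grip_force: 60.1
```

```bash
python3 -c "
from h import *
plan([.445,-.005,.2],-.190+np.pi); s=bot.get_state();print(s['tcp_pos'],s['orientation'],s['grip_force'],s['opening'])"
```

```text
turn [ 0.07  0.09 -0.06] shift [ 21.7  90.9 -10.9]
[ 0.44916664 -0.09833844  0.18905661] [3.14042911e+00 1.56833429e-03 2.95057489e+00] 60.12891411781311 0.026866547682810077
```

Emit:
move_arm(series=[{"tx": 0,"ty": 0,"tz": -10,"wx": 0,"wy": 0,"wz": 0,"grip": 0.2},{"tx": 6,"ty": 25,"tz": -4,"wx": 0,"wy": 0,"wz": 0,"grip": 0.2},{"tx": 8,"ty": 25,"tz": 0,"wx": 0,"wy": 0,"wz": 0,"grip": 0.2},{"tx": 8,"ty": 25,"tz": 0,"wx": 0,"wy": 0,"wz": 0,"grip": 0.2},{"tx": 0,"ty": 16,"tz": 0,"wx": 0,"wy": 0,"wz": 0,"grip": 0.2}])

```text
clock: 9.05
tcp_pos: [0.4426, -0.0029, 0.2025]
orientation: [3.14, -0.002, 2.951]
force: [-0.5, 0.2, -3.5]
opening: 0.0271
grip_force: 60.0
```

Emit:
move_arm(series=[{"tx": 0,"ty": 0,"tz": 5,"wx": 0,"wy": 0,"wz": 0,"grip": 0.2},{"tx": 0,"ty": 0,"tz": 5,"wx": 0,"wy": 0,"wz": 0,"grip": 0.2},{"tx": 0,"ty": 0,"tz": 2,"wx": 0,"wy": 0,"wz": 0,"grip": 0.2},{"tx": 0,"ty": 0,"tz": 0,"wx": 0,"wy": 0,"wz": 0,"grip": 0.2},{"tx": 0,"ty": 0,"tz": 0,"wx": 0,"wy": 0,"wz": 0,"grip": 0.2}])

```text
clock: 9.47
tcp_pos: [0.4437, -0.0053, 0.1895]
orientation: [3.141, -0.002, 2.949]
force: [0.7, -0.1, -2.7]
opening: 0.0271
grip_force: 60.3
```

```bash
python3 -c "
from h import *
plan([.449,-.0057,.190],-.190+np.pi); s=bot.get_state();print(s['tcp_pos'],s['orientation'],s['grip_force'],s['force'])
t=read_camera('top');c=read_camera('scene')
cv2.imwrite('pics/t3.png',t);cv2.imwrite('pics/s3.png',c)
o=np.hstack([cv2.resize(t[170:220,270:320],(400,400),interpolation=cv2.INTER_CUBIC),cv2.resize(c[165:240,300:375],(400,400),interpolation=cv2.INTER_CUBIC)])
cv2.imwrite('pics/m3.png',o)"
```

```text
turn [ 0.05 -0.1  -0.13] shift [-5.3  0.6 -0.5]
[ 0.44370322 -0.00530436  0.18954874] [ 3.14069537e+00 -1.77946078e-03  2.94936456e+00] 60.260900259017944 [ 0.71874002 -0.13931803 -2.68063936]
```

View pics/m3.png

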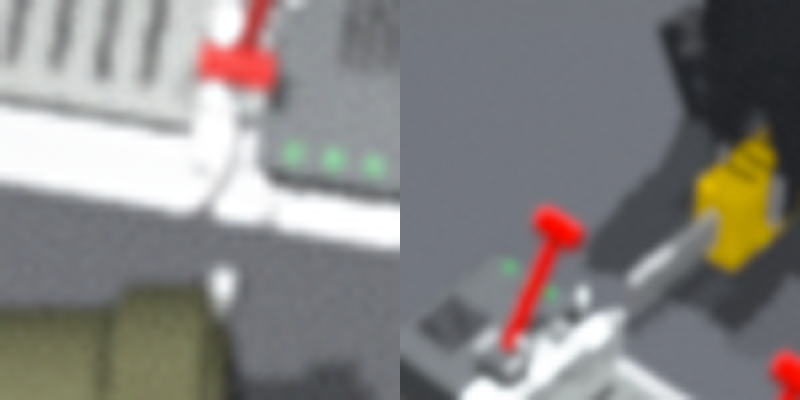

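```bash
python3 -c "
from h import *
O=np.array([.63572,.02970]);a=-.1903;X=np.array([np.cos(a),np.sin(a)]);Y=np.array([-X[1],X[0]])
w=onz('top',297.5,203.3,.0375)[:2]; print('tip cradle mm',(w-O)@X*1e3,(w-O)@Y*1e3)
w=np.array([.4437,-.0053])-O; print('tcp cradle',w@X*1e3,w@Y*1e3)
for z,u in((.04,(299.4,196)),): 
  w=onz('top',*u,z)[:2]; print((w-O)@X*1e3,(w-O)@Y*1e3)
"
```

```text
tip cradle mm -73.63316225850546 -69.1300253660297
tcp cradle -181.9331932654382 -70.68941638067675
-53.068429337019325 -70.89643480446175
```

Emit:
move_arm(series=[{"tx": -10,"ty": 0,"tz": 0,"wx": 0,"wy": 0,"wz": 0,"grip": 0.2},{"tx": -10,"ty": 0,"tz": 0,"wx": 0,"wy": 0,"wz": 0,"grip": 0.2},{"tx": -8,"ty": 0,"tz": 0,"wx": 0,"wy": 0,"wz": 0,"grip": 0.2},{"tx": -6,"ty": 0,"tz": 0,"wx": 0,"wy": 0,"wz": 0,"grip": 0.2},{"tx": -6,"ty": 0,"tz": 0,"wx": 0,"wy": 0,"wz": 0,"grip": 0.2}])

```text
clock: 9.98
tcp_pos: [0.4844, -0.0125, 0.1897]
orientation: [3.14, -0.001, 2.95]
force: [-0.7, -0.3, -4.3]
opening: 0.0272
grip_force: 60.2
```

Emit:
move_arm(series=[{"tx": -3,"ty": 0,"tz": 0,"wx": 0,"wy": 0,"wz": 0,"grip": 0.2},{"tx": -3,"ty": 0,"tz": 0,"wx": 0,"wy": 0,"wz": 0,"grip": 0.2},{"tx": -3,"ty": 0,"tz": 0,"wx": 0,"wy": 0,"wz": 0,"grip": 0.2},{"tx": -2,"ty": 0,"tz": 0,"wx": 0,"wy": 0,"wz": 0,"grip": 0.2},{"tx": 0,"ty": 0,"tz": 0,"wx": 0,"wy": 0,"wz": 0,"grip": 0.2}])

```text
clock: 10.4
tcp_pos: [0.4943, -0.0143, 0.1896]
orientation: [3.14, -0.001, 2.951]
force: [-0.3, 0.6, -4.3]
opening: 0.0275
grip_force: 60.2
```

Emit:
move_arm(series=[{"tx": -3,"ty": 0,"tz": 0,"wx": 0,"wy": 0,"wz": 0,"grip": 0.2},{"tx": -3,"ty": 0,"tz": 0,"wx": 0,"wy": 0,"wz": 0,"grip": 0.2},{"tx": -3,"ty": 0,"tz": 0,"wx": 0,"wy": 0,"wz": 0,"grip": 0.2},{"tx": -2,"ty": 0,"tz": 0,"wx": 0,"wy": 0,"wz": 0,"grip": 0.2},{"tx": 0,"ty": 0,"tz": 0,"wx": 0,"wy": 0,"wz": 0,"grip": 0.2}])

```text
clock: 10.82
tcp_pos: [0.5054, -0.0165, 0.1898]
orientation: [3.14, -0.0, 2.951]
force: [-0.3, -0.1, -4.4]
opening: 0.0276
grip_force: 60.2
```

Emit:
move_arm(series=[{"tx": -3,"ty": 0,"tz": 0,"wx": 0,"wy": 0,"wz": 0,"grip": 0.2},{"tx": -3,"ty": 0,"tz": 0,"wx": 0,"wy": 0,"wz": 0,"grip": 0.2},{"tx": -3,"ty": 0,"tz": 0,"wx": 0,"wy": 0,"wz": 0,"grip": 0.2},{"tx": -2,"ty": 0,"tz": 0,"wx": 0,"wy": 0,"wz": 0,"grip": 0.2},{"tx": 0,"ty": 0,"tz": 0,"wx": 0,"wy": 0,"wz": 0,"grip": 0.2}])

```text
clock: 11.23
tcp_pos: [0.5162, -0.0186, 0.1897]
orientation: [3.14, -0.0, 2.95]
force: [0.0, 0.3, -2.6]
opening: 0.0272
grip_force: 60.2
```

Emit:
move_arm(series=[{"tx": -3,"ty": 0,"tz": 0,"wx": 0,"wy": 0,"wz": 0,"grip": 0.2},{"tx": -3,"ty": 0,"tz": 0,"wx": 0,"wy": 0,"wz": 0,"grip": 0.2},{"tx": -3,"ty": 0,"tz": 0,"wx": 0,"wy": 0,"wz": 0,"grip": 0.2},{"tx": -2,"ty": 0,"tz": 0,"wx": 0,"wy": 0,"wz": 0,"grip": 0.2},{"tx": 0,"ty": 0,"tz": 0,"wx": 0,"wy": 0,"wz": 0,"grip": 0.2}])

```text
clock: 11.65
tcp_pos: [0.527, -0.0206, 0.1897]
orientation: [3.14, -0.0, 2.95]
force: [0.3, 0.2, -2.9]
opening: 0.0275
grip_force: 60.2
```

Emit:
move_arm(series=[{"tx": 0,"ty": 0,"tz": 1,"wx": 0,"wy": 0,"wz": 0,"grip": 0.2},{"tx": 0,"ty": 0,"tz": 0.5,"wx": 0,"wy": 0,"wz": 0,"grip": 0.2},{"tx": 0,"ty": 0,"tz": 0,"wx": 0,"wy": 0,"wz": 0,"grip": 0.2},{"tx": 0,"ty": 0,"tz": 0,"wx": 0,"wy": 0,"wz": 0,"grip": 0.2},{"tx": 0,"ty": 0,"tz": 0,"wx": 0,"wy": 0,"wz": 0,"grip": 0.2}])

```text
clock: 12.07
tcp_pos: [0.5266, -0.0206, 0.1891]
orientation: [3.14, 0.0, 2.951]
force: [-2.9, 0.2, 5.8]
opening: 0.0274
grip_force: 61.5
```

```bash
python3 -c "
from h import *
s=bot.get_state();print(s['tcp_pos'],s['force'],s['q'])
O=np.array([.63572,.02970]);a=-.1903;X=np.array([np.cos(a),np.sin(a)]);Y=np.array([-X[1],X[0]])
w=s['tcp_pos'][:2]-O;print(w@X,w@Y)
t=read_camera('top');c=read_camera('scene')
o=np.hstack([cv2.resize(t[150:220,265:335],(400,400),interpolation=cv2.INTER_CUBIC),cv2.resize(c[165:240,300:375],(400,400),interpolation=cv2.INTER_CUBIC)])
cv2.imwrite('pics/m4.png',o)"
```

```text
[ 0.52658649 -0.0205632   0.18906351] [-2.91496623  0.20020107  5.806069  ] [-0.03941515  0.36695863 -0.51149687  0.69211052  0.00128814  0.15156996]
-0.09765591665306919 -0.0699988116323645
```

View pics/m4.png

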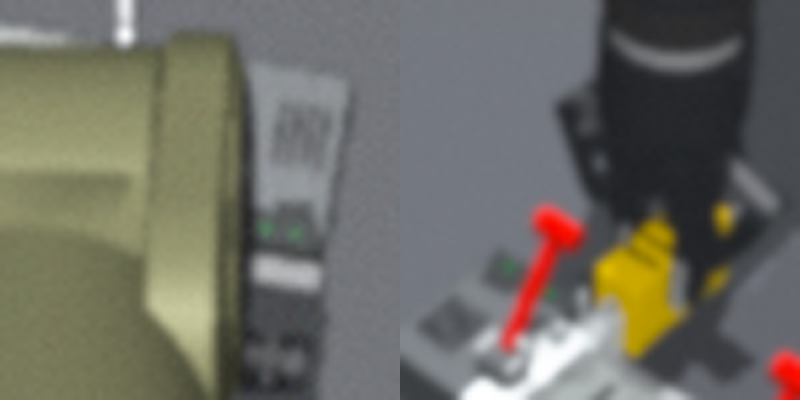

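The right gap takes the blade fully: the tip is about 61 mm in, there was no resistance, and the handle is at the lead-in (scene about (345,218)). I'll release, lift and flip the right lever.

Emit:
move_arm(series=[{"tx": 0,"ty": 0,"tz": -0.5,"wx": 0,"wy": 0,"wz": 0,"grip": 0.3},{"tx": 0,"ty": 0,"tz": 0,"wx": 0,"wy": 0,"wz": 0,"grip": 0.5},{"tx": 0,"ty": 0,"tz": 0,"wx": 0,"wy": 0,"wz": 0,"grip": 0.7},{"tx": 0,"ty": 0,"tz": 0,"wx": 0,"wy": 0,"wz": 0,"grip": 0.7},{"tx": 0,"ty": 0,"tz": 0,"wx": 0,"wy": 0,"wz": 0,"grip": 0.7}])

```text
clock: 12.58
tcp_pos: [0.5265, -0.0206, 0.1886]
orientation: [3.14, -0.001, 2.951]
force: [1.0, 0.2, 0.9]
opening: 0.0597
grip_force: 0.0
```

Emit:
move_arm(series=[{"tx": 0,"ty": 0,"tz": -10,"wx": 0,"wy": 0,"wz": 0,"grip": 0.7},{"tx": 0,"ty": 0,"tz": -20,"wx": 0,"wy": 0,"wz": 0,"grip": 0.7},{"tx": 0,"ty": 0,"tz": -25,"wx": 0,"wy": 0,"wz": 0,"grip": 0.7},{"tx": 0,"ty": 0,"tz": -25,"wx": 0,"wy": 0,"wz": 0,"grip": 0.4},{"tx": 0,"ty": 0,"tz": 0,"wx": 0,"wy": 0,"wz": 0,"grip": 0}])

```text
clock: 13.0
tcp_pos: [0.5286, -0.0208, 0.274]
orientation: [3.139, 0.006, 2.951]
force: [0.8, 0.1, 0.7]
opening: 0.0367
grip_force: 0.0
```

Emit:
move_arm(series=[{"tx": 0,"ty": 0,"tz": 0,"wx": 0,"wy": 0,"wz": 0,"grip": 0},{"tx": 0,"ty": 0,"tz": 0,"wx": 0,"wy": 0,"wz": 0,"grip": 0},{"tx": 0,"ty": 0,"tz": 0,"wx": 0,"wy": 0,"wz": 0,"grip": 0},{"tx": 0,"ty": 0,"tz": 0,"wx": 0,"wy": 0,"wz": 0,"grip": 0},{"tx": 0,"ty": 0,"tz": 0,"wx": 0,"wy": 0,"wz": 0,"grip": 0}])

```text
clock: 13.42
tcp_pos: [0.526, -0.0207, 0.2676]
orientation: [3.141, -0.003, 2.951]
force: [-0.6, -0.6, -0.3]
opening: -0.0001
grip_force: 0.0
```

```bash
python3 -c "
from h import *
s=bot.get_state();print(s['clock'],s['tcp_pos'],s['force'],s['opening'])
O=np.array([.63572,.02970]);a=-.1903;X=np.array([np.cos(a),np.sin(a)]);Y=np.array([-X[1],X[0]])
w=s['tcp_pos'][:2]-O;print(w@X,w@Y)
c=read_camera('scene')
cv2.imwrite('pics/m5.png',cv2.resize(c[140:260,290:410],(480,480),interpolation=cv2.INTER_CUBIC))"
```

```text
13.4167 [ 0.52595448 -0.02065303  0.26764859] [-0.61957794 -0.59974163 -0.27778443] -8.368799221371604e-05
-0.09825953055666208 -0.07020656729575932
```

View pics/m5.png

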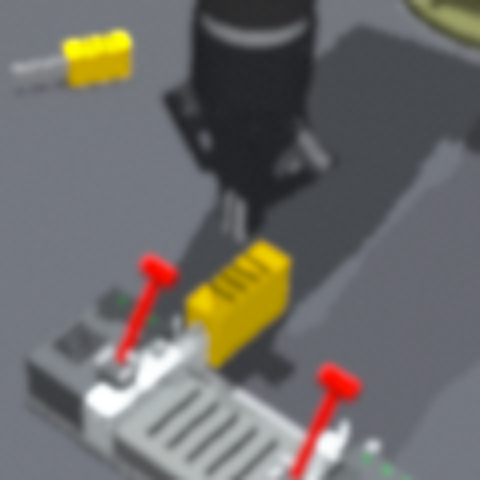

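The gauge stands upright with its blade in the right gap (handle at crop (240,300)), and the shut fingers sit in front of the right lever's crossbar. I'll push along the cradle's +x.

Emit:
move_arm(series=[{"tx": -15,"ty": 0,"tz": 0,"wx": 0,"wy": 0,"wz": 0,"grip": 0},{"tx": -15,"ty": 0,"tz": 0,"wx": 0,"wy": 0,"wz": 0,"grip": 0},{"tx": -12,"ty": 0,"tz": 0,"wx": 0,"wy": 0,"wz": 0,"grip": 0},{"tx": -10,"ty": 0,"tz": 0,"wx": 0,"wy": 0,"wz": 0,"grip": 0},{"tx": -10,"ty": 0,"tz": 0,"wx": 0,"wy": 0,"wz": 0,"grip": 0}])

```text
clock: 13.88
tcp_pos: [0.5878, -0.0326, 0.2681]
orientation: [3.14, -0.002, 2.951]
force: [-0.3, 0.1, -0.1]
opening: -0.0002
grip_force: 0.0
```

Emit:
move_arm(series=[{"tx": -8,"ty": 0,"tz": 0,"wx": 0,"wy": 0,"wz": 0,"grip": 0},{"tx": -8,"ty": 0,"tz": 0,"wx": 0,"wy": 0,"wz": 0,"grip": 0},{"tx": -8,"ty": 0,"tz": 0,"wx": 0,"wy": 0,"wz": 0,"grip": 0},{"tx": -8,"ty": 0,"tz": 0,"wx": 0,"wy": 0,"wz": 0,"grip": 0},{"tx": -8,"ty": 0,"tz": 0,"wx": 0,"wy": 0,"wz": 0,"grip": 0}])

```text
clock: 14.3
tcp_pos: [0.6266, -0.04, 0.2682]
orientation: [3.14, -0.003, 2.951]
force: [-2.1, -0.4, 1.9]
opening: 0.0002
grip_force: 1.0
```

Emit:
move_arm(series=[{"tx": -6,"ty": 0,"tz": 0,"wx": 0,"wy": 0,"wz": 0,"grip": 0},{"tx": -6,"ty": 0,"tz": 0,"wx": 0,"wy": 0,"wz": 0,"grip": 0},{"tx": -6,"ty": 0,"tz": 0,"wx": 0,"wy": 0,"wz": 0,"grip": 0},{"tx": -6,"ty": 0,"tz": 0,"wx": 0,"wy": 0,"wz": 0,"grip": 0},{"tx": 0,"ty": 0,"tz": 0,"wx": 0,"wy": 0,"wz": 0,"grip": 0}])

```text
clock: 14.72
tcp_pos: [0.6515, -0.0448, 0.2685]
orientation: [3.14, 0.001, 2.95]
force: [0.3, -0.3, -0.0]
opening: 0.0004
grip_force: 0.0
```

```bash
python3 -c "
from h import *
s=bot.get_state();print(s['clock'],s['tcp_pos'],s['force'])
c=read_camera('scene')
cv2.imwrite('pics/m6.png',cv2.resize(c[140:260,290:410],(480,480),interpolation=cv2.INTER_CUBIC))"
```

```text
14.7167 [ 0.65154068 -0.04484818  0.26853034] [ 0.31033403 -0.29184212 -0.03869061]
```

View pics/m6.png

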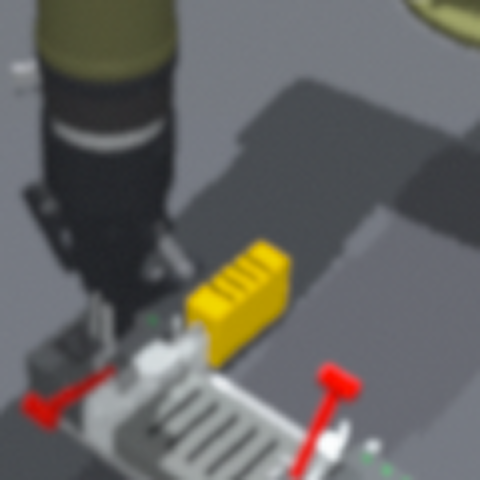

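The right lever is lying back (crossbar at crop (40,410)), the left one is still open, and the gauge hasn't moved. I'll raise the arm clear and hand in.

Emit:
move_arm(series=[{"tx": 0,"ty": 0,"tz": -20,"wx": 0,"wy": 0,"wz": 0,"grip": 0},{"tx": 0,"ty": 0,"tz": -25,"wx": 0,"wy": 0,"wz": 0,"grip": 0},{"tx": 0,"ty": 0,"tz": -15,"wx": 0,"wy": 0,"wz": 0,"grip": 0},{"tx": 0,"ty": 0,"tz": 0,"wx": 0,"wy": 0,"wz": 0,"grip": 0},{"tx": 0,"ty": 0,"tz": 0,"wx": 0,"wy": 0,"wz": 0,"grip": 0}])

```text
clock: 15.18
tcp_pos: [0.6505, -0.0447, 0.3294]
orientation: [3.14, 0.001, 2.951]
force: [-0.3, -0.3, -0.4]
opening: -0.0001
grip_force: 0.0
```

```bash
python3 -c "
from h import *
s=bot.get_state();print(s['tcp_pos'],s['force'])
for n,b in (('red',((0,150,80),(6,255,255))),('yel',((22,150,90),(35,255,255)))): print(n,[x for x in blobs(read_camera('scene'),*b)[0] if x[0][4]<900])
print(bot.hand_in())"
```

```text
[ 0.65049712 -0.04465628  0.32940496] [-0.2639913  -0.32864327 -0.36786389]
red [([46, 141, 47, 25, 467], [70.8, 152.0]), ([295, 232, 23, 17, 109], [304.1, 240.9]), ([363, 232, 17, 27, 103], [371.3, 241.7])]
yel [([199, 133, 37, 27, 777], [217.5, 145.8]), ([336, 200, 27, 32, 467], [349.8, 214.4])]
the job is handed in; nothing more can be done
None
```

The job is handed in (no verdict returned): the right gap took the blade about 61 mm in by my measurement without jamming (the left gap was not tried), the gauge stands in it, the right lever looks fully clamped in the last image, and the left lever is still open.

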